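# Load a filter cube through the dust flap

### The job

Put the filter cube with the green window away in the filter magazine: push it base first through the sprung two-leaf flap and gently on down the sloping bay until it sits fully home against the stop and both flap leaves have sprung shut behind it. Leave the other things on the desk where they are.

Things in the scene. Friction and masses are not known exactly. Their poses are not given: they have to be found in the camera images.
- green_cube: Filter cube to load: black block, round green window on its -x face. Solid part x -18 to +16, y -20 to +20, z 0 to 36 mm; overall 39x40x37. Origin: centre of its base, z up out of its top. About 90 g. Starts standing on its base. Which way the window faces in the bay does not matter.
- orange_cube: Like the green cube but with an orange window; leave it where it stands. Same origin and axes.
- magazine: Fixed filter magazine: a white square tube (the bay, 5 mm walls) with a black-rimmed mouth, sloping down away from the mouth, on a dark base plate 154x112x12 mm. Origin on the desk straight below the flap centre; +x level in the loading direction, +y to the left looking in. Never press the cube against it with more than 40 N.
- port (a point): Centre of the shut flap, 100 mm above the desk. Axes: +x down the bay (55 degrees below level, so a tool pointing along it leans 35 degrees from vertical), +y level across to the left, +z towards the roof. Inside, the bay is 58 mm wide (y) and 44 mm high (z). The rim round the mouth is up to 9 mm wide, its front at x = -5 mm.
- stop (a point): Middle of the bay's lower end at the face of the black rubber stop, 72 mm down the bay from port; same axes. The stop is a strip 44 mm wide and 10 mm high, 5 mm nearer the floor than this point, sprung: it gives up to 5 mm at 4 N/mm. The cube is home when its base lies on it (top then 36 mm past the port). From 32 to 48 mm past the port side guides narrow the bay to 46 mm.
- flap_l (a joint): Left of the two orange flap leaves (each 28 mm wide, 41 high, 3 thick; hinged at the side walls): hinge at +y. Rad: 0 shut, grows as it swings inward (the only way), at most 1.45. Springs shut with 0.2 to 0.5 N at its edge. Wide open, the leaves leave about 49 mm between them.
- flap_r (a joint): Right flap leaf, hinge at -y, likewise: 0 shut, up to 1.45 rad inward. The leaves lightly hold a cube let go with its base 17 mm or more past the port (less, and they may spit it out; now and then it slides on home). Pushed on (1 to 5 N) until its top is over 30 mm past the port, it comes free in the slippery bay. They close once the tool is out.
- timer: White bench timer 41x68x50 mm, a bystander; origin at the centre of its underside.
- dish: Clear round culture dish, 62 mm wide and 14 mm high, a bystander; origin at the centre of its underside.
- mouse: Black computer mouse 112x62x40 mm, a bystander; origin at the centre of its underside.
There are look-alikes about, which are no part of the job. Leave any blue or red look-alike of the green_cube alone.

How it is judged:
By the outcome, as a careful person would: the job done as asked, in the order asked, and still so for the second after the job is handed in, with the robot touching nothing.
It also fails if it takes over 51 s, if anything falls off the work surface, if the arm or the gripper's body presses on something with over 40 N, if the wrist force passes 120 N, or if a joint passes its speed limit or range.

### The arm

A 6-joint arm with a two-finger parallel gripper is mounted at the origin on a cart in front of the work surface, level with it; the furniture and walls round the work are solid. World frame = base frame: x ahead of the robot, y to its left, z up, the work surface at z = 0. Lengths are in m, angles in degrees, forces in N, time in s.
With the tool pointing down it reaches from about 0.3 to 0.75 m from the base axis. Payload 8.5 kg.
Tool frame: the origin (TCP) lies midway between the tips of the shut fingers; the grasp point (between the pads) lies 19 mm behind it; z points along the fingers, y is the line along which they close (so a half turn about z gives the same grasp; the last joint's range is limited). The gripper opens to 85 mm and grips with 20 to 120 N. Pads are 22 mm wide; open, the fingers measure 114 mm over their backs; the gripper's body (76 mm by 85 mm) begins 54 mm behind the grasp point. The pads swing forward as they close: fully open they stand 13 mm farther back than shut.
Start: joints at [64.899, 21.807, 74.336, -0, 83.858, -12.336], TCP at [0.122, 0.536, 0.231] pointing down, gripper open.
Joint ranges: [-178.18, 178.18], [-50.72, 133.34], [12.68, 142.11], [-81.47, 261.47], [9.98, 163.14], [-165.26, 165.26]. Speed limits (degrees/s): [136.94, 136.94, 180, 180, 180, 180].

### API

Orientations are given as a 3x3 rotation matrix whose columns are the frame's x, y, z axes.
In Python, from rig import status, get_image, env gives the robot as it stands.
- The arm moves only by the shell command python3 -m handwheel 'ROWS' [FORCE]. ROWS is text: rows parted by semicolons, each of 7 numbers parted by spaces: the shift along the world's x, y, z in cm, then the turn, a rotation vector about the world's x, y, z in degrees, then the opening, from 0 (shut) to 1 (fully open). In form: dx dy dz wx wy wz gripper; .... A call has 1 to 8 rows; each row is the pose to reach, as a shift and turn from the pose commanded when the call began; what a row does not reach only later rows make up. A row lasts 1/12 s, in which the tool goes at most 41.7 mm and 7.16 degrees, less where a joint would pass 70% of its speed; a pose out of reach is approached as far as the arm can. A call with a gripper value outside its range is refused whole. The fingers move at their own pace and stop on an object; FORCE is the grip in N (left out, the last holds). Time passes only in rows, so rows that repeat a pose let the fingers close. It gives the time, the measured TCP pose, the force, the opening and the grip force at its end, in the units of the state.
- status.observe(): the state, without advancing time (a new reading comes with each control period).
- get_image(name): name is "scene" or "side" or "wrist"; returns a dict with "color" (420x560x3 uint8, red, green, blue), "vertical_fov" (degrees; the focal length in pixels is half the picture's height over the tangent of half this angle, whatever the lens; pixels are square), "cx", "cy" (the principal point, pixels), "k1" (the pictures are not rectified: a ray, as slopes to the right and down, at radius r is drawn at 1 + k1 r^2 times it, then the intrinsics apply), "xyz" and "orientation" of the camera in the world. Camera axes: x right, y down, z forward; pixel columns grow to the right and rows downward; lengths in m; the calibration is good to about 2 mm. A picture is of the moment at which its call begins. There is no depth.
- env.close_job(): hands the job in; it is judged then, once.
The state is a dict: "time_s": time; "q": joint angles; "qvel": joint speeds; "joint_efforts": joint torques, N m; "position": TCP position; "tool_rot": TCP orientation; "ft_force": force on the tool from outside, world axes, zero at the start; "wrist_torque": the same for the moment, N m; "grip_width": finger opening in m; "gripper_force": force on a finger pad.
Only numpy, scipy, OpenCV 4.12 (cv2) and the standard library are available. Lean on these libraries where they do the work, as an engineer would, in place of code of your own. Each camera call takes 0.05 s, during which the arm holds its last target. There are 200 camera calls.

## Working session

There is one attempt and no reset: what is moved stays moved. The work goes in short steps, Python scripts to look and compute and a shell command to move; the robot and the scene stay as the last step left them, time stands still between calls to the robot, and variables do not carry over. Pictures are saved under pics/ and viewed, at most 10 in all, crops included, and the job is handed in when it is done.

```bash
mkdir -p pics; ls
cat > h.py <<'E'
import numpy as np,cv2,json,pickle
from rig import status,get_image,env
def snap(n,f):
    d=get_image(n); cv2.imwrite(f'pics/{f}.png',d['color'][:,:,::-1]); pickle.dump(d,open(f'pics/{f}.pkl','wb')); return d
def load(f): return pickle.load(open(f'pics/{f}.pkl','rb'))
def K(d):
    f=210/np.tan(np.radians(d['vertical_fov'])/2); return np.array([[f,0,d['cx']],[0,f,d['cy']],[0,0,1.]]),np.array([d['k1'],0,0,0.])
def ray(d,p):
    k,c=K(d); u=cv2.undistortPoints(np.array([[p]],float),k,c)[0,0]
    return np.array(d['xyz']),np.array(d['orientation'])@np.array([u[0],u[1],1])
def onz(d,p,z):
    o,r=ray(d,p); return o+r*(z-o[2])/r[2]
def proj(d,P):
    k,c=K(d);R=np.array(d['orientation']); P=np.atleast_2d(P)
    q=(P-np.array(d['xyz']))@R
    return cv2.projectPoints(q,np.zeros(3),np.zeros(3),k,c)[0][:,0]
E
python3 - <<'E'
from h import *
a=snap('scene','a');b=snap('side','b')
for d in(a,b):print(d['vertical_fov'],d['cx'],d['cy'],d['k1'],d['xyz'],d['orientation'])
im=np.hstack([cv2.imread('pics/a.png')])
s=status.observe();print(s['time_s'],s['position'],s['tool_rot'],s['grip_width'])
E
```

```text
pics
51.10833069621573 278.3194590202869 208.55793608613828 -0.12239459902222868 [-0.1584719  -1.1653488   0.82825138] [[ 0.85104901 -0.2631251   0.45440154]
 [-0.52503403 -0.41422006  0.74347899]
 [-0.00740575 -0.87131333 -0.49067121]]
43.81071702847481 287.823536031633 210.00022911287087 -0.004395742211437001 [ 1.21994413 -0.47939674  1.30161947] [[ 0.55028514  0.70491278 -0.44753126]
 [ 0.83494487 -0.45986194  0.30231451]
 [ 0.00730277 -0.54002311 -0.84161851]]
0.1 [0.12141838 0.53617155 0.23077971] [[-9.75288853e-01  2.20932898e-01 -5.54957952e-04]
 [ 2.20933410e-01  9.75288208e-01 -1.15747943e-03]
 [ 2.85518661e-04 -1.25148554e-03 -9.99999176e-01]] 0.08513995088240227
```

View pics/a.png

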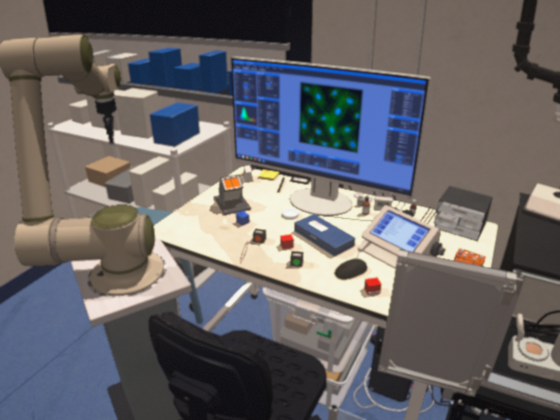

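View pics/b.png

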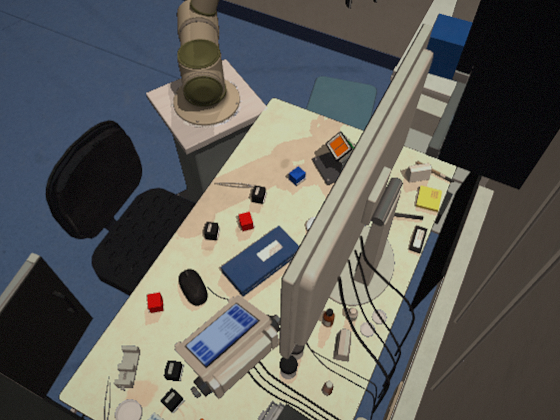

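The scene view shows the green-window cube at about (297,259), the orange cube at (260,236) and the magazine at (232,190). In the side view the green cube is near (211,230), the orange cube near (258,194) and the magazine near (335,155).

Run:
```python
from h import *
a=cv2.imread('pics/a.png')[165:275,200:320];b=cv2.imread('pics/b.png')[125:245,195:360]
f=lambda i,s:cv2.resize(i,None,fx=s,fy=s,interpolation=cv2.INTER_CUBIC)
cv2.imwrite('pics/c.png',f(a,5)); cv2.imwrite('pics/d.png',f(b,4.8))
a,b=load('a'),load('b')
for z in(0,.036):print(onz(a,(297,259),z),onz(b,(211,230),z))
print(onz(a,(232,184),.1),onz(b,(339,146),.1))
```

```text
[ 0.48647534 -0.22193781  0.        ] [ 0.46390182 -0.23536487  0.        ]
[ 0.45844267 -0.26294323  0.036     ] [ 0.48481233 -0.24211427  0.036     ]
[0.46765358 0.19205812 0.1       ] [0.47544988 0.20384095 0.1       ]
```

View pics/c.png

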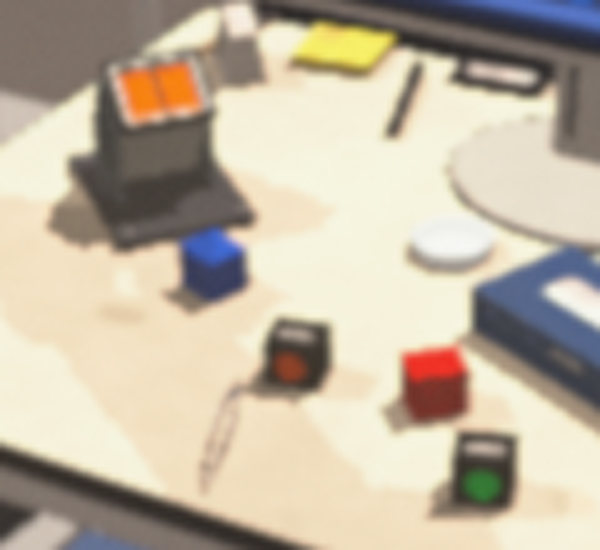

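View pics/d.png

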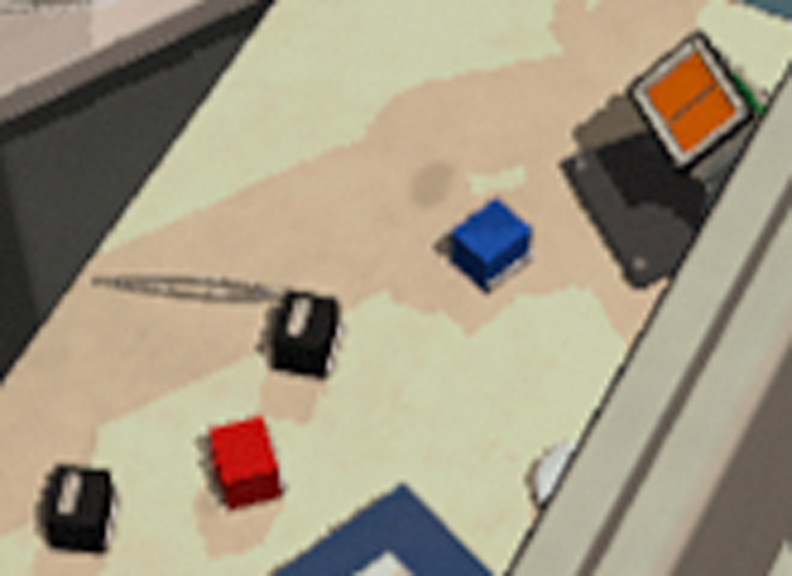

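The crops show the flap slit running (152,66)-(172,118) in the scene crop and (668,122)-(715,87) in the side crop. The green window faces the scene camera, with its cube at (485,470) in the scene crop and (78,507) in the side crop.

```bash
cat >> h.py <<'E'
from scipy.optimize import least_squares
def Rz(t): c,s=np.cos(t),np.sin(t); return np.array([[c,-s,0],[s,c,0],[0,0,1]])
def portR(t):
    s,c=np.sin(np.radians(55)),np.cos(np.radians(55))
    return Rz(t)@np.array([[c,0,s],[0,1,0],[-s,0,c]])
E
python3 - <<'E'
from h import *
a,b=load('a'),load('b')
A=lambda L:np.array(L)/5+[200,165]-.4
B=lambda L:np.array(L)/4.8+[195,125]-.4
pa=A([(115,72),(195,58),(212,112),(132,122)]);pb=B([(643,97),(697,47),(740,105),(688,152)])
# flap corners: each with assignments rolled; y,z
C=np.array([[0,28,20.5],[0,-28,20.5],[0,-28,-20.5],[0,28,-20.5]])/1e3
for t0 in np.radians([0,60,90,120,180,240,300]):
  def f(p,ret=0):
    W=C@portR(p[2]).T+[p[0],p[1],.1]
    r=[]
    for d,q in((a,pa),(b,pb)):
        u=proj(d,W); r.append(min([u-np.roll(q,k,0) for k in range(4)]+[u-np.roll(q[::-1],k,0) for k in range(4)],key=lambda e:(e**2).sum()))
    return np.concatenate(r).ravel()
  s=least_squares(f,[.47,.2,t0]);print(s.x[:2],np.degrees(s.x[2]),s.cost)
# cube
V=lambda L:np.array(L)/1e3
c3=V([(16,20,36),(16,-20,36),(-18,20,0),(-18,-20,0)])
qa=A([(460,432),(517,433),(455,497),(508,510)])
# side silhouette: bbox
win=V([(-18.5,0,18)])
for t0 in np.radians([40,60,80]):
  def g(p):
    W=lambda X:X@Rz(p[2]).T+[p[0],p[1],0]
    box=V([(x,y,z) for x in(-18,16) for y in(-20,20) for z in(0,36)])
    ub=proj(b,W(box)); bb=B([(40,465),(117,552)])
    return np.concatenate([(proj(a,W(c3))-qa).ravel(),(proj(a,W(win))-A([(482,486)])).ravel(),ub.min(0)-bb[0],ub.max(0)-bb[1]])
  s=least_squares(g,[.475,-.24,t0]);print(s.x[:2],np.degrees(s.x[2]),s.cost,s.fun.round(1))
E
```

```text
[0.47390316 0.20378846] -5.506289589667085 121.72285811267186
[0.4738059  0.20362244] 82.97215852538257 5.405715733770682
[0.4738059  0.20362244] 82.9721850006039 5.405715733808975
[0.4738059  0.20362244] 82.97216825511464 5.405715733770915
[0.47382672 0.2038892 ] 183.00874344627508 79.9165993794163
[0.47394656 0.2039077 ] 205.69574124190228 70.2719338764607
[0.47386813 0.20373611] 266.85473283126964 121.24548687586696
[ 0.47503431 -0.23779326] 49.55934616356428 4.470348743297075 [-0.4 -1.1  0.9 -0.3 -0.8  1.5  1.3 -0.   0.2 -0.3 -0.  -1.4 -0.   0.2]
[ 0.47503431 -0.23779326] 49.55941374388157 4.470348743247175 [-0.4 -1.1  0.9 -0.3 -0.8  1.5  1.3 -0.   0.2 -0.3 -0.  -1.4 -0.   0.2]
[ 0.47503431 -0.23779326] 49.55942524052161 4.470348743275478 [-0.4 -1.1  0.9 -0.3 -0.8  1.5  1.3 -0.   0.2 -0.3 -0.  -1.4 -0.   0.2]
```

```bash
r='python3 -m handwheel'
python3 -m handwheel '20 -25 0 0 0 -50 1;20 -25 0 0 0 -50 1;20 -25 0 0 0 -50 1;20 -25 0 0 0 -50 1;20 -25 0 0 0 -50 1;20 -25 0 0 0 -50 1;20 -25 0 0 0 -50 1;20 -25 0 0 0 -50 1'
python3 -m handwheel '12 -28 0 0 0 -50 1;12 -28 0 0 0 -50 1;12 -28 0 0 0 -50 1;12 -28 0 0 0 -50 1;12 -28 0 0 0 -50 1;12 -28 0 0 0 -50 1;12 -28 0 0 0 -50 1;12 -28 0 0 0 -50 1'
python3 -m handwheel '3.5 -24.4 -4 0 0 -17 1;3.5 -24.4 -4 0 0 -17 1;3.5 -24.4 -4 0 0 -17 1;3.5 -24.4 -4 0 0 -17 1;3.5 -24.4 -4 0 0 -17 1;3.5 -24.4 -4 0 0 -17 1;3.5 -24.4 -4 0 0 -17 1;3.5 -24.4 -4 0 0 -17 1'
python3 - <<'E'
from h import *
d=snap('wrist','w1')
s=status.observe();print(s['time_s'],s['position'],s['tool_rot'],s['q'],s['ft_force'])
print(d['xyz'],d['orientation'])
print(np.array(s['tool_rot']).T@(d['xyz']-np.array(s['position'])))
E
```

```text
time_s: 0.77
position: [0.3228, 0.2839, 0.2312]
tool_rot: [[-0.451, 0.893, 0.0], [0.893, 0.451, -0.001], [-0.0, -0.0, -1.0]]
ft_force: [-0.1, 0.5, 0.5]
grip_width: 0.0855
gripper_force: 0.0
time_s: 1.43
position: [0.4431, 0.002, 0.231]
tool_rot: [[0.396, 0.918, 0.0], [0.918, -0.396, -0.001], [-0.001, 0.001, -1.0]]
ft_force: [0.3, -0.3, -1.2]
grip_width: 0.0854
gripper_force: 0.0
time_s: 2.1
position: [0.4762, -0.2389, 0.1902]
tool_rot: [[0.641, 0.767, -0.002], [0.767, -0.641, 0.002], [0.0, -0.002, -1.0]]
ft_force: [-0.9, -0.0, 0.2]
grip_width: 0.0854
gripper_force: 0.0
2.15 [ 0.47624126 -0.23756338  0.190696  ] [[ 6.40040443e-01  7.68340368e-01 -1.14524528e-03]
 [ 7.68341179e-01 -6.40039204e-01  1.28460020e-03]
 [ 2.54008310e-04 -1.70213519e-03 -9.99998519e-01]] [-3.92738802e+01  2.20004214e+01  8.11111973e+01  1.58467449e-02
  7.69857707e+01  5.17362534e-01] [-0.27088385 -0.33081935  0.04438792]
[ 0.52467592 -0.18100666  0.33280849] [[ 0.76709553 -0.61195897 -0.19253744]
 [-0.64152933 -0.73272911 -0.22704224]
 [-0.00213725  0.29768151 -0.95466285]]
[ 0.0744911   0.00077389 -0.1420951 ]
```

View pics/w1.png

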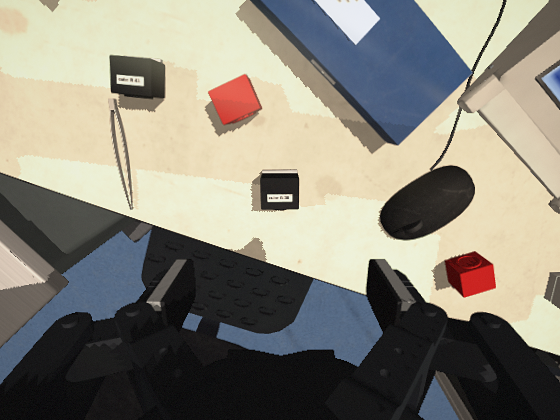

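The wrist view shows the green cube at about (280,190), nearly aligned with the fingers. I'll enlarge it to get its corners.

Run:
```python
from h import *
i=cv2.imread('pics/w1.png')[155:225,235:325]
cv2.imwrite('pics/w1c.png',cv2.resize(i,None,fx=8,fy=8,interpolation=cv2.INTER_CUBIC))
```

```text
(no output)
```

View pics/w1c.png

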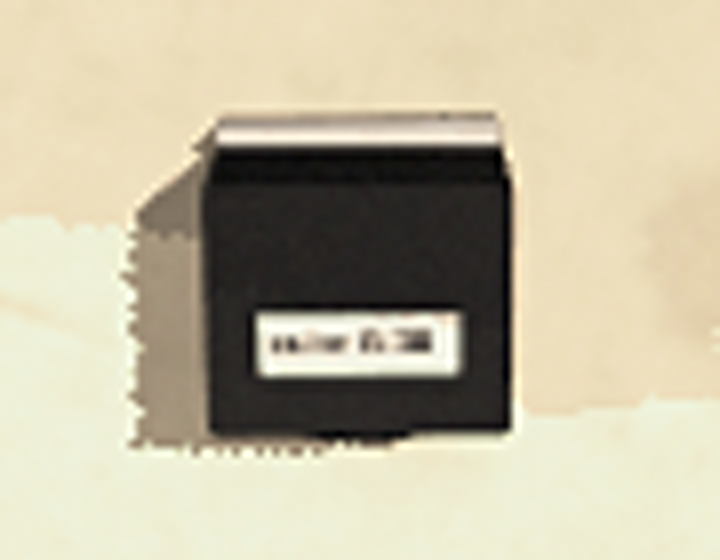

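The crop shows top-face corners at (205,185), (510,180), (512,430) and (210,435), with a pale rail on the +x side.

Run:
```python
from h import *
d=load('w1');s=status.observe()
P=[onz(d,np.array(p)/8+[235,155]-.45,.036) for p in[(205,185),(510,180),(512,430),(210,435)]]
P=np.array(P);m=P.mean(0);print(m,[np.linalg.norm(P[i]-P[i-1]) for i in range(4)])
y=P[0]+P[3]-P[1]-P[2]; yaw=np.degrees(np.arctan2(y[1],y[0]))-90;print('yaw',yaw)
print('origin',m+Rz(np.radians(yaw))@[.001,0,0], 'tcp',s['position'])
```

```text
[ 0.47318947 -0.23977579  0.036     ] [np.float64(0.03342037861068496), np.float64(0.03881754288088981), np.float64(0.03337715328886955), np.float64(0.03968549653700913)]
yaw 51.10084506159632
origin [ 0.47381743 -0.23899754  0.036     ] tcp [ 0.47624126 -0.23756338  0.190696  ]
```

```bash
python3 -m handwheel '-0.3 -0.2 -4 0 0 1 1;-0.3 -0.2 -8 0 0 1 1;-0.3 -0.2 -12 0 0 1 1;-0.3 -0.2 -15 0 0 1 1;-0.3 -0.2 -16.8 0 0 1 1;-0.3 -0.2 -16.8 0 0 1 1' 30
python3 -m handwheel '0 0 0 0 0 0 0;0 0 0 0 0 0 0;0 0 0 0 0 0 0;0 0 0 0 0 0 0;0 0 0 0 0 0 0;0 0 0 0 0 0 0;0 0 0 0 0 0 0;0 0 0 0 0 0 0' 30
python3 - <<'E'
from h import *
d=snap('wrist','w2')
i=cv2.imread('pics/w2.png')
cv2.imwrite('pics/w2c.png',cv2.resize(i[150:420,140:420],None,fx=2.2,fy=2.2,interpolation=cv2.INTER_CUBIC))
E
```

```text
time_s: 2.65
position: [0.4721, -0.2369, 0.0205]
tool_rot: [[0.625, 0.781, -0.005], [0.781, -0.625, 0.004], [0.0, -0.007, -1.0]]
ft_force: [-0.4, 0.2, -0.2]
grip_width: 0.0855
gripper_force: 0.0
time_s: 3.32
position: [0.4742, -0.2399, 0.0249]
tool_rot: [[0.626, 0.78, 0.002], [0.78, -0.626, -0.002], [0.0, 0.003, -1.0]]
ft_force: [0.1, 1.8, 7.7]
grip_width: 0.0391
gripper_force: 30.0
```

View pics/w2c.png

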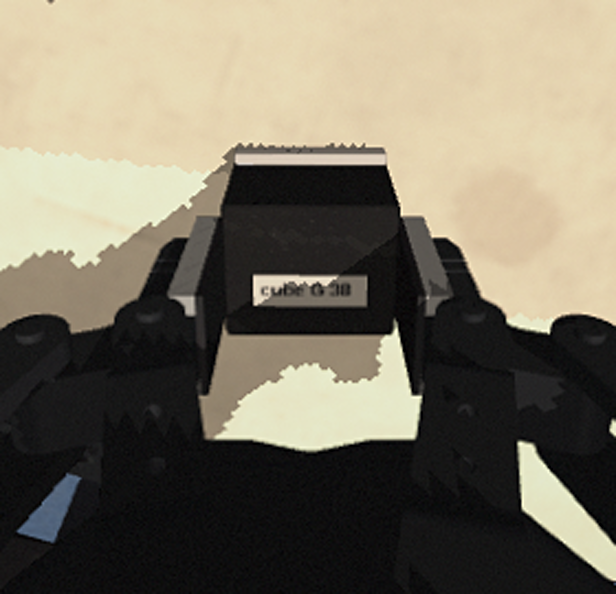

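The cube is gripped squarely between the pads: its top edges run from column 223 to 400 and rows 205 to 333 in the crop.

```bash
python3 -m handwheel '0 0 4 0 0 0 0;0 0 8 0 0 0 0;0 0 12 0 0 0 0;0 0 16 0 0 0 0;0 0 17 0 0 0 0;0 0 17 0 0 0 0;0 0 17 0 0 0 0'
cat >> h.py <<'E'
from scipy.spatial.transform import Rotation as Ro
def toolR(t):
    P=portR(t); return np.c_[P[:,2],-P[:,1],P[:,0]]
def go(port,t,tcpx,y=0,z=0):
    """shift cm, rotvec deg to put TCP at port-frame point (mm)"""
    s=status.observe();R=np.array(s['tool_rot']);p=np.array(s['position'])
    T=np.array(port)+portR(t)@(np.array([tcpx,y,z])/1e3)
    return ((T-p)*100).round(2),Ro.from_matrix(toolR(t)@R.T).as_rotvec(degrees=True).round(2)
E
python3 - <<'E'
from h import *
d=load('w2');s=status.observe()
print(go([.4738,.2036,.1],np.radians(83),-115)); print(s['position'],s['gripper_force'],s['ft_force'])
# cube centre in tool frame from w2
R=np.array([[0.626,.78,0],[.78,-.626,0],[0,0,-1]]);tcp=[.4742,-.2399,.0249]
P=np.array([onz(d,np.array(p)/2.2+[140,150]-.3,.036) for p in[(223,205),(400,205),(393,333),(228,333)]])
print(((P-tcp)@R*1e3).round(1))
E
```

```text
time_s: 3.95
position: [0.4733, -0.2394, 0.1935]
tool_rot: [[0.626, 0.78, 0.001], [0.78, -0.626, -0.0], [-0.0, 0.001, -1.0]]
ft_force: [-0.5, -0.9, -0.9]
grip_width: 0.0393
gripper_force: 31.6
(array([-0.75, 37.75,  0.07]), array([ 32.67, -13.74,  30.77]))
[ 0.47326087 -0.23938156  0.19350332] 31.620063185691833 [-0.46395448 -0.88858393 -0.9141336 ]
[[ 16.1 -19.5 -11.1]
 [ 16.1  19.5 -11.1]
 [-16.9  19.2 -11.1]
 [-16.8 -19.7 -11.1]]
```

```bash
python3 -m handwheel '-0.5 4 1 4 -1.7 3.8 0;-0.6 8 2 8 -3.4 7.7 0;-0.7 12 2 12 -5.2 11.5 0;-0.7 16 2 16 -6.9 15.4 0;-0.7 20 2 20 -8.6 19.2 0;-0.7 24 2 24 -10.3 23.1 0;-0.7 28 1.5 28.6 -12 27 0;-0.7 31 1 32.67 -13.74 30.77 0'
python3 -m handwheel '0 3 -0.5 0 0 0 0;0 6 -1 0 0 0 0;0 6.7 -1 0 0 0 0;0 6.7 -1 0 0 0 0;0 6.7 -1 0 0 0 0'
python3 - <<'E'
from h import *
d=snap('wrist','w3');print(go([.4738,.2036,.1],np.radians(83),-115))
E
```

```text
time_s: 4.62
position: [0.4653, 0.0731, 0.2022]
tool_rot: [[0.098, 0.993, 0.066], [0.811, -0.118, 0.574], [0.577, -0.003, -0.816]]
ft_force: [1.3, -0.8, -1.1]
grip_width: 0.039
gripper_force: 31.6
time_s: 5.03
position: [0.4662, 0.1373, 0.1925]
tool_rot: [[0.101, 0.993, 0.067], [0.813, -0.121, 0.569], [0.573, -0.003, -0.819]]
ft_force: [0.0, -0.1, -0.4]
grip_width: 0.0391
gripper_force: 31.6
(array([-0.08,  0.14,  0.14]), array([ 0.01, -0.1 ,  0.01]))
```

View pics/w3.png

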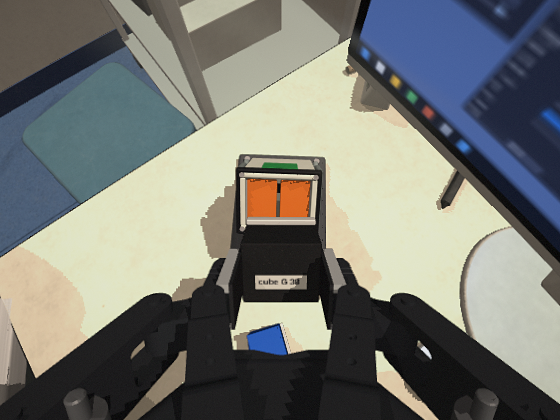

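The wrist view shows the flap square ahead, at about (246–313, 178–219), with its slit near column 279 and the whole orange area visible. I'll measure it by colour.

Run:
```python
from h import *
d=load('w3');h=cv2.cvtColor(d['color'],cv2.COLOR_RGB2HSV)
m=cv2.inRange(h,(5,150,120),(22,255,255));m[:150]=0;m[240:]=0;m[:,:230]=0;m[:,330:]=0
ys,xs=np.nonzero(m);print(len(xs))
q=[]
for sx,sy in((-1,-1),(1,-1),(1,1),(-1,1)):
    k=np.argmax(sx*xs+sy*ys);q.append((xs[k]+.5*sx,ys[k]+.5*sy))
q=np.array(q,float);print(q)
# roof left = +y
C=np.array([[0,28,20.5],[0,-28,20.5],[0,-28,-20.5],[0,28,-20.5]])/1e3
f=lambda p:(proj(d,C@portR(p[2]).T+[p[0],p[1],.1])-q).ravel()
g=lambda p:(proj(d,C@portR(p[2]).T+[p[0],p[1],p[3]])-q).ravel()
s=least_squares(f,[.474,.204,1.45]);print(s.x,np.degrees(s.x[2]),s.fun.round(1))
s=least_squares(g,[.474,.204,1.45,.1]);print(s.x,np.degrees(s.x[2]),s.fun.round(1))
# slit column
for y in(185,195,205,214):
    r=m[y,265:292];print(y,265+np.nonzero(r==0)[0])
```

```text
2111
[[246.5 179.5]
 [309.5 181.5]
 [307.5 216.5]
 [246.5 216.5]]
[0.47091615 0.20515295 1.42547332] 81.67360495351845 [-0.4 -3.5  0.1 -4.2 -0.   4.5  0.4  3.2]
[0.47136784 0.21063102 1.42593763 0.08415734] 81.70020817135483 [ 1.5 -2.1 -1.9 -2.9 -1.7  3.2  2.1  2. ]
185 [277 278 279 280]
195 [277 278 279]
205 [276 277 278 279]
214 [276 277 278 279]
```

Run:
```python
from h import *
i=cv2.imread('pics/w3.png')[145:245,225:335]
cv2.imwrite('pics/w3c.png',cv2.resize(i,None,fx=6,fy=6,interpolation=cv2.INTER_CUBIC))
```

```text
(no output)
```

View pics/w3c.png

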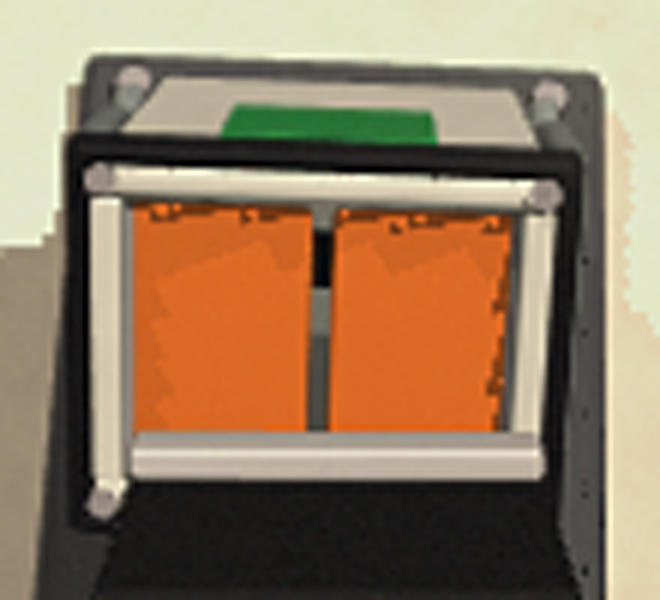

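The crop shows the rim screws at (100,178), (545,192) and (103,502), the slit at column 320 and the leaf tops at row ~208. The white bar at the bottom is the held cube's own rail, which hides the flap's lower edge and explains the bad fit.

Run:
```python
from h import *
d=load('w3')
c=lambda x,y:np.array([x,y])/6+[225,145]-.42
def f(p,zf=None):
    x,y,t,sy,sz=p[:5]; z=p[5] if len(p)>5 else .1
    W=lambda X:proj(d,np.array(X)/1e3@portR(t).T+[x,y,z])
    S=W([(-5,sy,sz),(-5,-sy,sz),(-5,sy,-sz)])
    r=list((S-[c(100,178),c(545,192),c(103,502)]).ravel())
    L=W([(0,0,18),(0,0,-12),(0,28.5,0),(0,-28.5,0)])
    r+=[L[0,0]-c(320,0)[0],L[1,0]-c(319,0)[0],L[2,0]-c(132,0)[0],L[3,0]-c(506,0)[0]]
    return np.array(r)
s=status.observe();R=np.array(s['tool_rot'])
for p0 in([.474,.204,1.45,32,25],[.474,.204,1.45,32,25,.1]):
    q=least_squares(f,p0,x_scale=[.01,.01,.1,3,3,.01][:len(p0)]);print(q.x.round(4),np.degrees(q.x[2]),q.fun.round(1))
    P=[q.x[0],q.x[1],q.x[5] if len(p0)>5 else .1]
    print('port in tool mm',((np.array(P)-s['position'])@R*1e3).round(1))
    t=q.x[2];print(proj(d,np.array([[0,0,20.5]])/1e3@portR(t).T+P)[0], 'vs row',c(0,209)[1])
    print(go(P,t,-50,0,-1))
```

```text
[ 0.4709  0.2027  1.4148 31.9447 24.9065] 81.0635356944328 [-0.1  0.   0.  -0.1  0.1 -0.   0.3 -0.3 -0.5  0.5]
port in tool mm [  0.9  -3.6 113.9]
[278.26192171 179.19705684] vs row 179.41333333333336
(array([-0.02,  3.68, -5.24]), array([ 0.  , -0.1 , -1.93]))
[ 0.471   0.204   1.4149 32.4441 25.2979  0.0961] 81.06842374374389 [-0.1  0.   0.  -0.   0.1 -0.   0.3 -0.3  0.   0. ]
port in tool mm [ -0.3  -3.6 117.8]
[278.25239297 179.57727849] vs row 179.41333333333336
(array([-0.01,  3.81, -5.63]), array([ 0.  , -0.1 , -1.92]))
```

```bash
python3 -m handwheel '0 1 -1.4 0 0 -0.5 0;0 2 -2.8 0 0 -1 0;0 3 -4.2 0 0 -1.5 0;0 3.7 -5.3 0 -0.1 -1.9 0;0 3.7 -5.3 0 -0.1 -1.9 0;0 3.7 -5.3 0 -0.1 -1.9 0'
python3 - <<'E'
from h import *
P=[.471,.203,.1];t=np.radians(81.06)
for x in(-50,-25,-6):print(go(P,t,x,0,-1))
E
```

```text
time_s: 5.58
position: [0.4668, 0.1735, 0.1402]
tool_rot: [[0.127, 0.988, 0.089], [0.809, -0.155, 0.567], [0.574, 0.0, -0.819]]
ft_force: [0.6, 0.3, -0.6]
grip_width: 0.0388
gripper_force: 31.6
(array([-0.03,  0.03,  0.02]), array([-0.  ,  0.01, -0.02]))
(array([ 0.19,  1.45, -2.03]), array([-0.  ,  0.01, -0.02]))
(array([ 0.36,  2.52, -3.59]), array([-0.  ,  0.01, -0.02]))
```

```bash
python3 -m handwheel '0.05 0.36 -0.5 0 0 0 0;0.1 0.72 -1 0 0 0 0;0.15 1.1 -1.5 0 0 0 0;0.19 1.45 -2.03 0 0 0 0;0.19 1.45 -2.03 0 0 0 0;0.19 1.45 -2.03 0 0 0 0'
python3 -m handwheel '0.03 0.2 -0.28 0 0 0 0;0.06 0.4 -0.56 0 0 0 0;0.09 0.6 -0.84 0 0 0 0;0.12 0.8 -1.15 0 0 0 0;0.12 0.8 -1.15 0 0 0 0;0.12 0.8 -1.15 0 0 0 0'
python3 - <<'E'
from h import *
P=[.471,.203,.1];t=np.radians(81.06);s=status.observe()
print(go(P,t,-6,0,-1),np.array(s['ft_force'])@portR(t))
E
```

```text
time_s: 6.08
position: [0.4683, 0.189, 0.1198]
tool_rot: [[0.126, 0.988, 0.089], [0.809, -0.154, 0.567], [0.574, 0.0, -0.819]]
ft_force: [-1.3, -0.4, -0.2]
grip_width: 0.0392
gripper_force: 31.7
time_s: 6.58
position: [0.4695, 0.1971, 0.1083]
tool_rot: [[0.126, 0.988, 0.089], [0.809, -0.154, 0.567], [0.574, 0.0, -0.819]]
ft_force: [0.6, 1.3, -0.2]
grip_width: 0.0389
gripper_force: 31.6
(array([ 0.09,  0.17, -0.39]), array([-0.01,  0.02, -0.08])) [ 0.95142188 -0.43094516  1.06008051]
```

```bash
python3 -m handwheel '0.02 0.12 -0.18 0 0 0 0;0.03 0.2 -0.29 0 0 0 0;0.04 0.26 -0.38 0 0 0 0;0.045 0.29 -0.43 0 0 0 0;0.045 0.29 -0.43 0 0 0 0;0.045 0.29 -0.43 0 0 0 0'
python3 - <<'E'
from h import *
P=[.471,.203,.1];t=np.radians(81.06);s=status.observe()
print(go(P,t,-5,0,-1),np.array(s['ft_force'])@portR(t), (s['position']-np.array(P))@portR(t)*1e3)
E
```

```text
time_s: 7.08
position: [0.47, 0.1998, 0.1042]
tool_rot: [[0.126, 0.988, 0.089], [0.809, -0.154, 0.567], [0.574, 0.001, -0.819]]
ft_force: [-0.5, 0.4, -0.4]
grip_width: 0.0391
gripper_force: 31.6
(array([ 0.04, -0.05, -0.06]), array([-0.01,  0.05, -0.07])) [0.55918317 0.51464845 0.02110494] [-5.29786387  0.49356883 -0.30256083]
```

```bash
python3 -m handwheel '0.01 0.06 -0.08 0 0 0 0;0.02 0.12 -0.17 0 0 0 0;0.02 0.12 -0.17 0 0 0 0;0.02 0.12 -0.17 0 0 0 0'
python3 -m handwheel '0 0 0 0 0 0 0.65;0 0 0 0 0 0 0.65;0 0 0 0 0 0 0.65;0 0 0 0 0 0 0.65;0 0 0 0 0 0 0.65'
python3 -m handwheel '-0.09 -0.57 0.82 0 0 0 0.65;-0.2 -1.14 1.64 0 0 0 0.65;-0.3 -1.7 2.46 0 0 0 0.65;-0.36 -2.27 3.28 0 0 0 0.65;-0.45 -2.83 4.1 0 0 0 0.65;-0.53 -3.4 4.91 0 0 0 0.65;-0.53 -3.4 4.91 0 0 0 0.65'
python3 - <<'E'
from h import *
d=snap('wrist','w4')
i=cv2.imread('pics/w4.png')[130:330,170:390]
cv2.imwrite('pics/w4c.png',cv2.resize(i,None,fx=3,fy=3,interpolation=cv2.INTER_CUBIC))
# cheap numeric check
h=cv2.cvtColor(d['color'],cv2.COLOR_RGB2HSV);m=cv2.inRange(h,(5,150,100),(22,255,255))[130:330,170:390]
print(m.sum()/255); 
P=[.471,.203,.1];t=np.radians(81.06)
C=np.array([(-15,y,z) for y in(20,-20) for z in(17,-17)])/1e3
print(proj(d,C@portR(t).T+P).round(0))
E
```

```text
time_s: 7.42
position: [0.4702, 0.201, 0.1025]
tool_rot: [[0.126, 0.988, 0.089], [0.809, -0.154, 0.567], [0.574, 0.001, -0.819]]
ft_force: [0.3, 0.1, -1.2]
grip_width: 0.0387
gripper_force: 31.6
time_s: 7.83
position: [0.4703, 0.201, 0.1026]
tool_rot: [[0.126, 0.988, 0.089], [0.809, -0.154, 0.567], [0.574, 0.001, -0.819]]
ft_force: [-0.2, 0.0, -0.1]
grip_width: 0.0555
gripper_force: 0.0
time_s: 8.42
position: [0.4656, 0.1659, 0.1533]
tool_rot: [[0.125, 0.988, 0.092], [0.81, -0.156, 0.566], [0.574, 0.004, -0.819]]
ft_force: [0.3, 0.4, 0.9]
grip_width: 0.0556
gripper_force: 0.0
82.0
[[251. 204.]
 [252. 250.]
 [310. 204.]
 [308. 250.]]
```

Run:
```python
from h import *
w=load('w1');o=np.array([.4738,-.239,0]);L=Rz(np.radians(51.1)).T@(onz(w,np.array([358,345])/8+[235,155]-.45,.036)-o)
print('label cube mm',L*1e3)
d=load('w4');P=np.array([.471,.203,.1]);t=np.radians(81.06)
g=cv2.cvtColor(d['color'],cv2.COLOR_RGB2GRAY)
n,lab,st,ce=cv2.connectedComponentsWithStats((g>140).astype(np.uint8))
for k in range(1,n):
    x,y,ww,hh,ar=st[k]
    if 30<ar<3000 and 200<ce[k][0]<350 and 150<ce[k][1]<320:print(st[k],ce[k].round(1))
for x in(-25,-15,-5,5,20,36):
    c=np.array([[x,L[1]*-1e3*-1,L[0]*1e3-0.3],[x,6,0],[x,-6,0]])/1e3
    c[0,1]=L[1]
    u=proj(d,c@portR(t).T+P);print(x,u[0].round(1))
```

```text
label cube mm [-5.75115795  0.23307136 36.        ]
[239 166  84  15 699] [280.3 172. ]
[237 188  87   5 427] [280. 190.]
[234 194  16  61 397] [238.2 226.1]
[303 194  25  62 420] [320.4 229.2]
[263 234  36  10 292] [280.6 238.6]
[197 288   9   8  39] [202.4 290.8]
[231 290   7   7  36] [234.2 293.1]
[322 291   6   6  31] [324.5 293.6]
-25 [279.9 241.6]
-15 [279.9 235.8]
-5 [279.9 230.5]
5 [279.9 225.6]
20 [279.8 219. ]
36 [279.8 212.8]
```

```bash
python3 -m handwheel '0 0 0 0 0 0 0;0 0 0 0 0 0 0;0 0 0 0 0 0 0;0 0 0 0 0 0 0;0 0 0 0 0 0 0;0 0 0 0 0 0 0;0 0 0 0 0 0 0' 30
python3 - <<'E'
from h import *
P=[.471,.203,.1];t=np.radians(81.06);s=status.observe();print(s['grip_width'])
for x in(-20,35):print(go(P,t,x,0,-1))
E
```

```text
time_s: 9.05
position: [0.4649, 0.1671, 0.1515]
tool_rot: [[0.126, 0.988, 0.089], [0.809, -0.154, 0.567], [0.574, 0.001, -0.819]]
ft_force: [0.9, -0.2, 0.9]
grip_width: 0.0002
gripper_force: 0.0
0.00019840838297649333
(array([ 0.41,  2.38, -3.57]), array([-0.01,  0.05, -0.07]))
(array([ 0.91,  5.5 , -8.08]), array([-0.01,  0.05, -0.07]))
```

Approach to just short of the cube, then push in gentle stages.

```bash
python3 -m handwheel '0.1 0.6 -0.9 0 0 0 0;0.2 1.2 -1.8 0 0 0 0;0.3 1.8 -2.7 0 0 0 0;0.41 2.38 -3.57 0 0 0 0;0.41 2.38 -3.57 0 0 0 0;0.41 2.38 -3.57 0 0 0 0'
python3 -m handwheel '0.02 0.14 -0.2 0 0 0 0;0.05 0.28 -0.41 0 0 0 0;0.07 0.42 -0.61 0 0 0 0;0.09 0.57 -0.82 0 0 0 0;0.11 0.71 -1.02 0 0 0 0;0.13 0.85 -1.23 0 0 0 0;0.16 0.99 -1.43 0 0 0 0;0.18 1.13 -1.64 0 0 0 0'
python3 - <<'E'
from h import *
P=[.471,.203,.1];t=np.radians(81.06);s=status.observe()
print(np.array(s['ft_force'])@portR(t), (s['position']-np.array(P))@portR(t)*1e3)
E
```

```text
time_s: 9.55
position: [0.4689, 0.191, 0.1157]
tool_rot: [[0.126, 0.988, 0.088], [0.809, -0.154, 0.567], [0.574, 0.0, -0.819]]
ft_force: [0.3, 0.0, -0.2]
grip_width: 0.0
gripper_force: 0.0
time_s: 10.22
position: [0.4709, 0.2022, 0.0993]
tool_rot: [[0.126, 0.988, 0.089], [0.809, -0.154, 0.567], [0.574, 0.001, -0.819]]
ft_force: [0.0, -0.4, 0.3]
grip_width: -0.0
gripper_force: 0.0
[-0.50034935 -0.08657555 -0.16271052] [ 0.12297229 -0.02121381 -1.02035692]
```

```bash
python3 -m handwheel '0.02 0.14 -0.2 0 0 0 0;0.05 0.28 -0.41 0 0 0 0;0.07 0.42 -0.61 0 0 0 0;0.09 0.57 -0.82 0 0 0 0;0.11 0.71 -1.02 0 0 0 0;0.13 0.85 -1.23 0 0 0 0;0.16 0.99 -1.43 0 0 0 0;0.18 1.13 -1.64 0 0 0 0'
python3 -m handwheel '0.02 0.14 -0.2 0 0 0 0;0.03 0.23 -0.33 0 0 0 0;0.05 0.34 -0.49 0 0 0 0;0.07 0.45 -0.65 0 0 0 0;0.09 0.57 -0.82 0 0 0 0;0.1 0.62 -0.9 0 0 0 0;0.11 0.71 -1.02 0 0 0 0'
python3 - <<'E'
from h import *
P=[.471,.203,.1];t=np.radians(81.06);s=status.observe()
print(np.array(s['ft_force'])@portR(t), (s['position']-np.array(P))@portR(t)*1e3)
E
```

```text
time_s: 10.88
position: [0.4727, 0.2135, 0.0829]
tool_rot: [[0.126, 0.988, 0.089], [0.809, -0.154, 0.567], [0.574, 0.001, -0.819]]
ft_force: [-0.0, -0.4, 0.5]
grip_width: 0.0001
gripper_force: 0.4
time_s: 11.47
position: [0.4738, 0.2205, 0.0728]
tool_rot: [[0.126, 0.988, 0.089], [0.809, -0.154, 0.567], [0.574, 0.001, -0.819]]
ft_force: [-0.6, -0.4, 0.2]
grip_width: -0.0
gripper_force: 0.4
[-0.49298139  0.48311676 -0.28930507] [32.45196327 -0.03383368 -1.03644067]
```

```bash
python3 -m handwheel '0.01 0.06 -0.08 0 0 0 0;0.02 0.11 -0.16 0 0 0 0;0.03 0.17 -0.25 0 0 0 0;0.035 0.23 -0.33 0 0 0 0;0.035 0.23 -0.33 0 0 0 0;0.035 0.23 -0.33 0 0 0 0'
python3 -m handwheel '0.005 0.03 -0.04 0 0 0 0;0.01 0.06 -0.08 0 0 0 0;0.01 0.06 -0.08 0 0 0 0;0.01 0.06 -0.08 0 0 0 0'
python3 - <<'E'
from h import *
P=[.471,.203,.1];t=np.radians(81.06);s=status.observe()
print(np.array(s['ft_force'])@portR(t), (s['position']-np.array(P))@portR(t)*1e3)
E
```

```text
time_s: 11.97
position: [0.4742, 0.2228, 0.0696]
tool_rot: [[0.126, 0.988, 0.089], [0.809, -0.154, 0.567], [0.574, 0.001, -0.819]]
ft_force: [0.7, -0.8, 0.1]
grip_width: -0.0001
gripper_force: 1.6
time_s: 12.3
position: [0.4743, 0.2233, 0.0689]
tool_rot: [[0.126, 0.988, 0.09], [0.809, -0.154, 0.567], [0.574, 0.001, -0.819]]
ft_force: [-1.7, -2.7, 3.4]
grip_width: 0.0001
gripper_force: 2.8
[-4.490279    1.28593444 -0.45673823] [37.24721132 -0.09619412 -0.97720429]
```

The 4.5 N reaction at 37 mm means the cube is on the sprung stop. Withdraw straight back.

```bash
python3 -m handwheel '-0.02 -0.11 0.16 0 0 0 0;-0.09 -0.57 0.82 0 0 0 0;-0.18 -1.13 1.64 0 0 0 0;-0.27 -1.7 2.46 0 0 0 0;-0.36 -2.27 3.28 0 0 0 0;-0.45 -2.83 4.1 0 0 0 0;-0.53 -3.4 4.91 0 0 0 0;-0.62 -3.97 5.73 0 0 0 0'
python3 -m handwheel '-0.18 -1.13 1.64 0 0 0 0;-0.36 -2.27 3.28 0 0 0 0;-0.53 -3.4 4.91 0 0 0 0;-0.71 -4.53 6.55 0 0 0 0;-0.71 -4.53 6.55 0 0 0 0;-0.71 -4.53 6.55 0 0 0 0;-0.71 -4.53 6.55 0 0 0 0'
python3 - <<'E'
from h import *
d=snap('wrist','w5');s=snap('side','s5');a=snap('scene','a5')
z=lambda i,f:cv2.resize(i,None,fx=f,fy=f,interpolation=cv2.INTER_CUBIC)
w=z(cv2.imread('pics/w5.png')[130:280,205:355],4)[:300*2]
q=z(cv2.imread('pics/s5.png')[110:260,190:360],1.17)
e=z(cv2.imread('pics/a5.png')[165:275,200:320],1.65)
c=np.zeros((600,800,3),np.uint8);c[:,:600]=w;c[:q.shape[0],600:600+min(200,q.shape[1])]=q[:,:200];c[300:300+e.shape[0],600:600+e.shape[1]]=e
cv2.imwrite('pics/fin.png',c)
E
```

```text
time_s: 12.97
position: [0.4678, 0.1831, 0.127]
tool_rot: [[0.126, 0.988, 0.089], [0.809, -0.154, 0.567], [0.574, 0.001, -0.819]]
ft_force: [0.2, 0.5, -0.3]
grip_width: -0.0
gripper_force: 0.0
time_s: 13.55
position: [0.4604, 0.1385, 0.1913]
tool_rot: [[0.126, 0.988, 0.089], [0.809, -0.155, 0.567], [0.574, 0.0, -0.819]]
ft_force: [0.3, 0.5, 0.1]
grip_width: 0.0001
gripper_force: 0.0
```

View pics/fin.png

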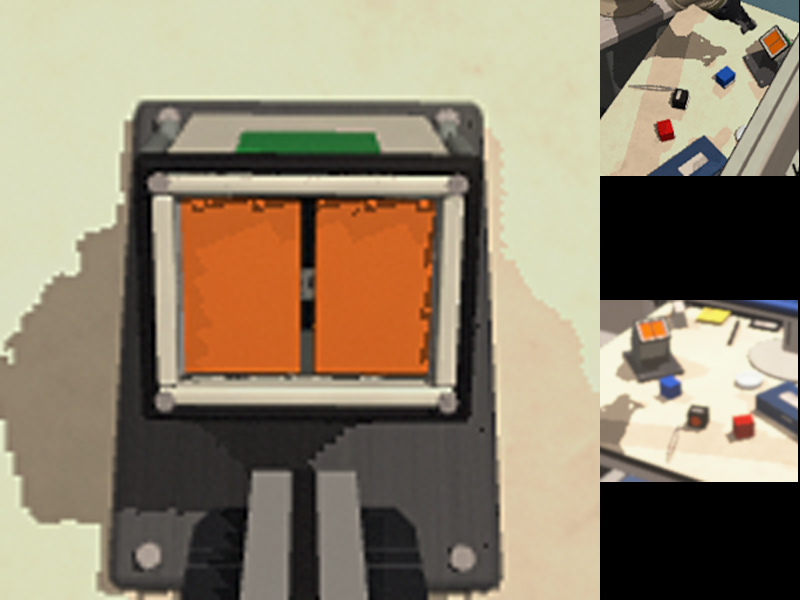

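The final picture shows both orange leaves flat and shut, at (180–300) and (315–435), with the orange, blue and red cubes unmoved and the tool clear.

```bash
python3 -c "
from rig import env
print(env.close_job())"
```

```text
the job is handed in; nothing more can be done
None
```

The green-window cube was pushed home against the stop (4.5 N reaction there), both flap leaves look shut in the last picture, and the job was handed in at about 14 s with the tool clear and nothing else on the desk touched.

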